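Index the decorating wheel to the blue stud

ROBOT

A 6-joint arm with a two-finger parallel gripper is mounted at the origin on the work surface. World frame = base frame: x ahead of the robot, y to its left, z up, the work surface at z = 0. Lengths are in m, angles in rad, forces in N, time in s.
With the tool pointing down it reaches from about 0.3 to 0.875 m from the base axis. Payload 6.4 kg.
Tool frame: the origin (TCP) lies on the mounting face of the last link; the fingertips stand 173 mm ahead of it and the grasp point (between the pads) lies 155 mm ahead of it (ctrl.grip_point_offset is the distance from the TCP to the grasp point, in m); z points along the fingers, y is the line along which they close (so a half turn about z gives the same grasp; the last joint's range is limited). The gripper opens to 85 mm and grips with 20 to 120 N. Pads are 22 mm wide; open, the fingers measure 114 mm over their backs; the gripper's body (76 mm by 85 mm) begins 54 mm behind the grasp point. The pads swing forward as they close: fully open they stand 13 mm farther back than shut.
Start: joints at [-1.336, 0.181, 1.607, -0, 1.354, -0.206], TCP at [0.245, -0.52, 0.405] pointing down, gripper open.
Joint ranges: [-2.99, 2.99], [-0.89, 2.07], [0.3, 2.58], [-1.14, 4.28], [0, 2.63], [-3.12, 3.12]. Speed limits (rad/s): [2.57, 2.57, 3.01, 3.14, 3.14, 3.14].

INTERFACE

Orientations are given as a unit quaternion [w, x, y, z].
In Python, from bench import status, imaging, ctrl, models gives the robot as it stands.
- The arm moves only by the tool send_rows, never from a script. Its argument "commands" is a list that holds one entry, the list of rows, each a list of 6 numbers: the shift along the tool's x, y, z normalised to -1 to 1, where 1 is 3 cm, then the turn, a rotation vector about the tool's x, y, z normalised to -1 to 1, where 1 is 0.1 rad. A call has 1 to 8 rows; each row shifts and turns the commanded pose from where the row before left it, along the tool's axes as they then stand; what a row does not reach is not made up. A row lasts 1/12 s, in which the tool goes at most 41.7 mm and 7.16 degrees, less where a joint would pass 70% of its speed; a pose out of reach is approached as far as the arm can. A call with a number of a shift or a turn outside -1 to 1 is refused whole. A call with a gripper value outside its range is refused whole. "jaw" is the opening, from 0 (shut) to 1 (fully open), set as the call begins (left out, the last holds). The fingers move at their own pace and stop on an object; the grip force is fixed at half the most. Time passes only in rows, so rows that do not move let the fingers close. It gives the time, the measured TCP pose, the force, the opening and the grip force at its end, in the units of the state.
- status.get_obs(): the state, without advancing time (a new reading comes with each control period).
- imaging.camera(name): name is "scene" or "top"; returns a dict with "image" (420x560x3 uint8, blue, green, red), "depth" (420x560 float32, m along the optical axis (not along the pixel's ray), 0 where there is no reading), "mtx" (3x3 intrinsics, pixels), "pose" (4x4, takes a point from camera to world coordinates). Camera axes: x right, y down, z forward; pixel columns grow to the right and rows downward; lengths in m; the calibration is good to about 2 mm. A picture is of the moment at which its call begins.
- ctrl.hand_in(): hands the job in; it is judged then, once.
Trained networks look in a picture, given as the dict that the camera call returned (one of the last four; its "shot" number tells which), for a name from the list of things; names that differ only in an ending like _2 or _b are one class to them, and where a whole thing is asked for, a point or a joint stands for the part that bears it (a point fixed in the world has none). Each returns a list of dicts, best first, with "confidence" (0 to 1); they miss things now and then, are a little off and sometimes report something else, mostly with a low value. They report only what shows in the picture. A call takes as long as a camera call. They do not tell look-alikes from the thing itself.
- models.recognise(picture, name): "centre" ([column, row] in pixels, amid what is visible of it).
- models.regions_of(picture, name): "region" (420x560 bool, what is visible of it) and "centre" ([column, row] in pixels, amid what is visible of it).
The state is a dict: "time_s": time; "q": joint angles; "dq": joint speeds; "joint_efforts": joint torques, N m; "eef_pos": TCP position; "eef_rot": TCP orientation; "wrist_force": force on the tool from outside, world axes, zero at the start; "torque": the same for the moment, N m; "opening": opening from 0.0 (shut) to 1.0 (fully open); "grasp_force": force on a finger pad.
Only numpy, scipy, OpenCV 4.12 (cv2) and the standard library are available. Lean on these libraries where they do the work, as an engineer would, in place of code of your own. Each camera call takes 0.05 s, during which the arm holds its last target. There are 200 camera calls.

TASK

Push the upright orange tab on the rim of the decorating wheel around, either way, until the wheel has clicked into place with the tab pointing at the blue stud, then let go and move clear. Only push: leave the dish sitting on the middle of the wheel without lifting it, and do not disturb the glaze jar, the cup or the small white stilt standing beside the wheel.

Things in the scene. Friction and masses are not known exactly. Their poses are not given: they have to be found in the camera images.
- wheel_axis (a point): Centre of the decorating wheel, on its upright turning axis, level with its flat top 66 mm above the table. The aluminium wheel head is 150 mm across and 14 mm thick. It turns on a fixed dark round base plate 296 mm across, top 24 mm above the table, with a hub 64 mm across between them. The base plate lies on a fixed plywood board 12 mm thick, 330 by 620 mm.
- wheel (a joint): Turn of the wheel, counter-clockwise from above positive, 0 at the start, no stops. It clicks: six rest positions 60 degrees apart, one at each stud. Pushed past half-way (30 degrees) to the next one it runs ahead by itself and settles there within 5 degrees; let go before half-way it springs back. Pushing the tab takes about 2 to 3 N.
- tab: Upright orange tab with a white outer edge on the wheel's rim: 40 mm along the radius (70 to 110 mm from the axis), 8 mm thick, 46 mm high (50 to 96 mm above the table). Origin at its centre, 90 mm from the axis, 73 mm above the table; x points outwards, y counter-clockwise along the rim, z up. Outside the wheel head the space on both its sides is free all round, down to the base plate and studs.
- tab_point (a point): The spot that the tab points at: straight outwards from the tab, 130 mm from the wheel's axis and 28 mm above the table (about stud height). It turns with the wheel.
- stud_blue: The blue stud: flat disc 28 mm across, 6 mm high, fixed on the base plate 130 mm from the wheel's axis, top 30 mm above the table. Origin at the centre of its underside. Six such studs, white, blue, red, yellow, green and black, stand 60 degrees apart around the wheel; the tab starts at the white one, the order of the others varies.
- dish_center (a point): Centre, half-way up, of the loose cream dish on the middle of the wheel head: 116 mm across, 22 mm high (66 to 88 mm above the table). It turns with the wheel.
- jar_center (a point): Centre, half-way up, of the loose amber glaze jar with a black cap, 54 mm across and 75 mm high, upright on the board beside the base plate.
- cup_center (a point): Centre, half-way up, of the loose terracotta cup, 64 mm across the rim and 70 mm high, upright on the board beside the base plate.
- stilt_center (a point): Centre, half-way up, of the loose small white ceramic stilt, 44 mm across the foot and 30 mm high, upright on the board beside the base plate.
Things that resemble listed ones, but are neither listed nor needed, are in the scene too. There is more than one size of the part that bears dish_center; the job needs the middle-sized.

How it is judged:
On the way, in this order (a step that is already met when the one before it is completed fails the run):
1. the fingers push the orange tab (contact force between the fingers and tab above 0.3 N), for 0.05 s.
2. the tab points at the blue stud (horizontal distance between tab_point and stud_blue below 0.012 m), for 0.2 s.
At the end, for the whole second after the job is handed in: The point straight outwards from the tab lies within 12 mm (horizontally) of the middle of the blue stud, the wheel is at rest, and the dish still lies level on the wheel within 15 mm of its centre (horizontal distance between tab_point and stud_blue below 0.012 m and velocity of joint wheel between -0.05 and 0.05 rad/s and horizontal distance between dish_center and wheel_axis below 0.015 m and height (world z) of dish_center between 0.067 and 0.087 m and angle between dish_center's own z axis and vertical below 0.15 rad); the robot touches nothing.
It fails at once if the dish is lifted, tipped or pushed off the middle of the wheel (not (horizontal distance between dish_center and wheel_axis below 0.015 m and height (world z) of dish_center between 0.067 and 0.087 m and angle between dish_center's own z axis and vertical below 0.15 rad)).
It fails at once if the glaze jar is moved more than 20 mm or tipped (distance of jar_center from where it was at the start of the episode above 0.02 m or angle between jar_center's own z axis and vertical above 0.35 rad).
It fails at once if the cup is moved more than 20 mm or tipped (distance of cup_center from where it was at the start of the episode above 0.02 m or angle between cup_center's own z axis and vertical above 0.35 rad).
It fails at once if the white stilt is moved more than 20 mm or tipped (distance of stilt_center from where it was at the start of the episode above 0.02 m or angle between stilt_center's own z axis and vertical above 0.35 rad).
It also fails if it takes over 48 s, if anything falls off the work surface, if the arm or the gripper's body presses on something with over 40 N, if the wrist force passes 120 N, or if a joint passes its speed limit or range.

## Working session

There is one attempt and no reset: what is moved stays moved. The work goes in short steps, Python scripts to look and compute and a tool call to move; the robot and the scene stay as the last step left them, time stands still between calls to the robot, and variables do not carry over. Pictures are saved under pics/ and viewed, at most 10 in all, crops included, and the job is handed in when it is done.

Besides the shell and the picture viewer there is one more tool, called after "Request:" as name(argument=value, ...) on one line, values as JSON. send_rows: Moves the arm, as the interface text tells. Its arguments: {"type":"object","properties":{"commands":{"type":"array"},"jaw":{"type":"number"}},"required":["commands"]}

```bash
mkdir -p pics; cat > h.py <<'E'
import numpy as np,cv2
from bench import status,imaging,ctrl,models
def cam(n,f=None):
    p=imaging.camera(n)
    if f: cv2.imwrite('pics/'+f,p['image'])
    return p
def w(p,u,v,z=None):
    K=np.array(p['mtx']);T=np.array(p['pose'])
    r=np.linalg.inv(K)@[u,v,1]
    if z is None:
        d=p['depth'][int(round(v)),int(round(u))]
    else: d=(z-T[2,3])/(T[:3,:3]@r)[2]
    return T[:3,:3]@(r*d)+T[:3,3]
E
python3 - <<'E'
from h import *
a=cam('top','top1.png');b=cam('scene','sc1.png')
for n in ['tab','stud_blue','dish_center','jar_center','cup_center','stilt_center','wheel_axis','wheel']:
  for k,p in(('top',a),('scene',b)):
    try:
      for r in models.recognise(p,n)[:4]: print(n,k,round(r['confidence'],2),np.round(r['centre']),w(p,*r['centre']).round(3))
    except Exception as e: print(n,e)
print(status.get_obs())
E
```

```text
tab top 0.53 [319. 228.] [ 0.486 -0.055  0.097]
tab scene 0.71 [276. 173.] [ 0.489 -0.053  0.077]
stud_blue top 0.65 [358. 240.] [ 0.455 -0.16   0.031]
stud_blue top 0.59 [251. 251.] [0.437 0.109 0.088]
dish_center top 0.96 [325.  98.] [ 0.842 -0.094  0.006]
dish_center top 0.74 [338. 198.] [ 0.561 -0.106  0.071]
dish_center top 0.7 [410. 327.] [ 0.233 -0.282  0.011]
dish_center scene 0.9 [312. 119.] [ 0.23  -0.293  0.011]
dish_center scene 0.74 [240. 166.] [ 0.557 -0.13   0.07 ]
dish_center scene 0.65 [141. 228.] [ 0.852 -0.103  0.006]
jar_center top 0.76 [250. 253.] [0.432 0.113 0.086]
jar_center scene 0.84 [328. 214.] [0.445 0.137 0.071]
cup_center top 0.86 [430. 148.] [ 0.691 -0.359  0.023]
cup_center scene 0.84 [168. 145.] [ 0.695 -0.31   0.07 ]
cup_center scene 0.65 [238. 167.] [ 0.562 -0.13   0.071]
stilt_center top 0.58 [444. 223.] [ 0.491 -0.374  0.042]
stilt_center scene 0.42 [223. 127.] [ 0.5   -0.369  0.026]
wheel_axis top 0.79 [326. 217.] [ 0.512 -0.073  0.089]
wheel_axis scene 0.79 [242. 194.] [ 0.596 -0.034  0.064]
wheel top 0.71 [322. 220.] [ 0.509 -0.067  0.066]
wheel scene 0.95 [255. 181.] [ 0.546 -0.06   0.068]
{'time_s': 0.9, 'q': array([-1.33630832e+00,  1.80748718e-01,  1.60697521e+00, -3.08987911e-05,
        1.35376291e+00, -2.06260505e-01]), 'dq': array([-0.00040641, -0.00142233,  0.00094543, -0.00081356, -0.00127339,
       -0.00126883]), 'joint_efforts': array([-6.11439318e-04, -4.44840825e+01, -3.51680732e+01, -4.53354551e-04,
        5.72630506e-04, -3.04020062e-06]), 'eef_pos': array([ 0.24534237, -0.52005666,  0.40472932]), 'eef_rot': array([ 5.31167384e-05,  9.75814979e-01,  2.18598088e-01, -1.43389138e-05]), 'wrist_force': array([-0.39035831, -0.93229202,  0.19347222]), 'torque': array([ 0.00958954, -0.01606707, -0.02095733]), 'grasp_force': 0.0, 'opening': 1.004133689668036}
```

```bash
python3 -c "
import cv2
a=cv2.imread('pics/top1.png')[120:330,200:480];cv2.imwrite('pics/t1.png',cv2.resize(a,None,fx=2.8,fy=2.8,interpolation=2))"
```

```text
(no output)
```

View pics/t1.png

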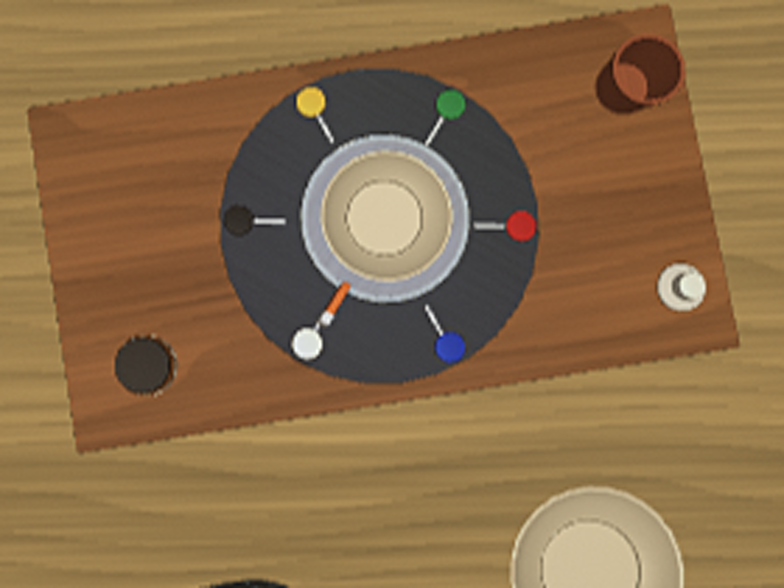

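View pics/sc1.png

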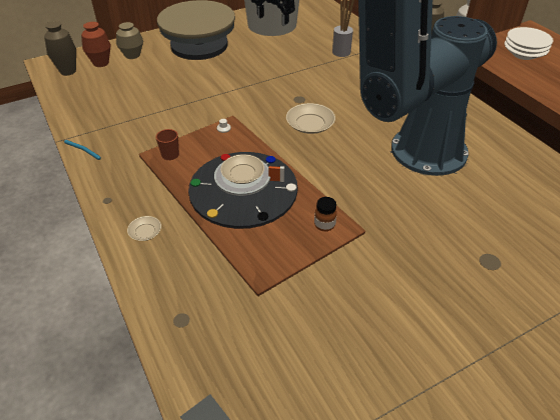

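```bash
python3 - <<'E'
from h import *
from scipy.spatial.transform import Rotation as R
p=cam('top')
S=dict(white=(307,343),blue=(450,348),red=(521,226),green=(451,104),yellow=(311,102),black=(239,220))
P={k:w(p,200+u/2.8,120+v/2.8,.03)[:2] for k,(u,v) in S.items()}
c=np.mean(list(P.values()),0);print('axis',c)
for k,v in P.items(): d=v-c;print(k,v.round(4),np.hypot(*d).round(4),np.degrees(np.arctan2(d[1],d[0])).round(1))
for n,z in(('jar_center',.087),('stilt_center',.03)):
  for r in models.recognise(p,n)[:1]:print(n,w(p,*r['centre'],z))
# tab region
m=models.regions_of(p,'tab')
for r in m[:2]:
  u,v=r['centre'];print('tab',r['confidence'],w(p,u,v,.096),r['region'].sum())
d=P['white']-c;a0=np.arctan2(d[1],d[0])
for off in (-45,-30,-22,-15,0,15,30,40):
  t=a0+np.radians(off);print(off,(c+.097*np.array([np.cos(t),np.sin(t)])).round(4))
q=status.get_obs()['eef_rot'];print(R.from_quat(np.roll(q,-1)).as_matrix().round(3))
E
```

```text
axis [ 0.56124378 -0.10673334]
white [ 0.4532 -0.0358] 0.1292 146.7
blue [ 0.4448 -0.1654] 0.1304 -153.3
red [ 0.5543 -0.2359] 0.1294 -93.1
green [ 0.6703 -0.1777] 0.1302 -33.1
yellow [ 0.6767 -0.048 ] 0.1295 27.0
black [0.5682 0.0225] 0.1295 86.9
jar_center [0.43636527 0.10639619 0.087     ]
stilt_center [ 0.49171416 -0.37747635  0.03      ]
tab 0.71 [ 0.51107495 -0.0681552   0.096     ] 1197
-45 [ 0.5416 -0.0118]
-30 [ 0.5176 -0.0201]
-22 [ 0.506 -0.027]
-15 [ 0.4967 -0.0343]
0 [ 0.4802 -0.0535]
15 [ 0.4691 -0.0763]
30 [ 0.4644 -0.1012]
40 [ 0.4649 -0.1181]
[[ 0.904  0.427  0.   ]
 [ 0.427 -0.904  0.   ]
 [ 0.    -0.    -1.   ]]
```

Request:
send_rows(commands=[[[0,0,0,0,0,0.883],[0,0,0,0,0,0.883],[0,0,0,0,0,0.883],[0,0,0,0,0,0.883],[0,0,0,0,0,0.883],[0,0,0,0,0,0]]], jaw=0)

```text
time_s: 1.6
eef_pos: [0.2453, -0.52, 0.4047]
eef_rot: [-0.0, 1.0, -0.002, -0.0]
wrist_force: [0.2, 0.2, 0.4]
opening: 0.143
grasp_force: 0.0
```

Request:
send_rows(commands=[[[0.5,-0.95,0,0,0,0],[0.5,-0.95,0,0,0,0],[0.5,-0.95,0,0,0,0],[0.5,-0.95,0,0,0,0],[0.5,-0.95,0,0,0,0],[0.5,-0.95,0,0,0,0],[0.5,-0.95,0,0,0,0],[0.5,-0.95,0,0,0,0]]])

```text
time_s: 2.27
eef_pos: [0.3659, -0.2907, 0.4049]
eef_rot: [0.0, 1.0, 0.001, 0.0]
wrist_force: [0.4, 0.3, 0.3]
opening: -0.001
grasp_force: 0.0
```

Request:
send_rows(commands=[[[0.5,-0.95,0,0,0,0],[0.5,-0.95,0,0,0,0],[0.5,-0.95,0,0,0,0],[0.5,-0.95,0,0,0,0],[0.5,-0.95,0,0,0,0],[0.5,-0.95,0,0,0,0],[0.5,-0.95,0,0,0,0],[0,0,0,0,0,0]]])

```text
time_s: 2.93
eef_pos: [0.472, -0.0886, 0.4049]
eef_rot: [-0.001, 1.0, 0.003, 0.001]
wrist_force: [-0.1, -0.6, 0.9]
opening: 0.003
grasp_force: 0.0
```

Request:
send_rows(commands=[[[0.45,-0.75,0,0,0,0],[0.45,-0.75,0,0,0,0],[0,-0.65,0,0,0,0],[0,0,0.9,0,0,0],[0,0,0.9,0,0,0],[0,0,0.9,0,0,0],[0,0,0,0,0,0],[0,0,0,0,0,0]]])

```text
time_s: 3.6
eef_pos: [0.4971, -0.0284, 0.3228]
eef_rot: [-0.0, 1.0, 0.0, -0.002]
wrist_force: [0.3, -0.3, 0.3]
opening: -0.001
grasp_force: 0.0
```

```bash
python3 - <<'E'
from h import *
print(status.get_obs()['eef_pos'])
a=cam('top','t2.png')['image'];b=cam('scene')['image'][90:250,130:370]
a=a[140:300,220:420]
cv2.imwrite('pics/c2.png',np.hstack([cv2.resize(a,(400,320)),cv2.resize(b,(400,320))]))
E
```

```text
[ 0.49712766 -0.0284294   0.32281448]
```

View pics/c2.png

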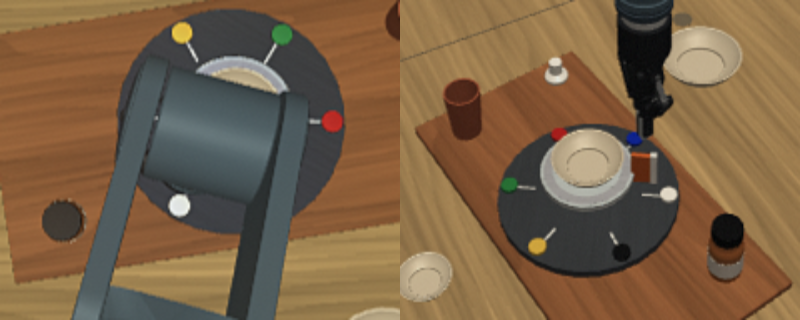

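```bash
python3 - <<'E'
from h import *
p=cam('scene');K=np.array(p['mtx']);T=np.linalg.inv(p['pose'])
for n,X in dict(tip=(.497,-.0284,.15),tiplow=(.498,-.0245,.06),tabtopout=(.469,-.0463,.096),tabtopin=(.5027,-.0683,.096)).items():
  c=K@(T[:3,:3]@X+T[:3,3]);u=c[:2]/c[2];print(n,u,(u-[130,90])*[400/240,2])
for u,v in((276,152),(277,150),(275,145),(277,155)):print(w(p,u,v))
E
```

```text
tip [277.11502444 157.55763945] [245.19170739 135.1152789 ]
tiplow [277.61407341 185.29176439] [246.02345568 190.58352878]
tabtopout [283.36173182 166.4803953 ] [255.60288636 152.96079059]
tabtopin [267.95579125 165.72203622] [229.92631875 151.44407245]
[ 0.50664508 -0.0160958   0.18012309]
[5.12647480e-01 1.92560185e-04 2.00045135e-01]
[ 0.50996761 -0.0147319   0.2037686 ]
[ 0.50324725 -0.01735584  0.16853235]
```

Request:
send_rows(commands=[[[0,-0.13,0,0,0,0],[0,0,0.75,0,0,0],[0,0,0.75,0,0,0],[0,0,0.75,0,0,0],[0,0,0.65,0,0,0],[0,0,0,0,0,0],[0,0,0,0,0,0]]])

```text
time_s: 4.33
eef_pos: [0.4978, -0.0242, 0.237]
eef_rot: [-0.0, 1.0, -0.0, -0.0]
wrist_force: [1.5, 0.5, -0.8]
opening: -0.002
grasp_force: 0.0
```

Request:
send_rows(commands=[[[-0.11,0.17,0,0,0,0],[-0.11,0.17,0,0,0,0],[-0.14,0.18,0,0,0,0],[-0.14,0.18,0,0,0,0],[-0.14,0.18,0,0,0,0],[-0.14,0.18,0,0,0,0]]])

```text
time_s: 4.83
eef_pos: [0.4741, -0.0568, 0.2373]
eef_rot: [0.0, 1.0, -0.001, 0.001]
wrist_force: [2.8, 1.9, 1.0]
opening: 0.002
grasp_force: 1.2
```

Request:
send_rows(commands=[[[-0.07,0.175,0,0,0,0],[-0.07,0.175,0,0,0,0],[-0.07,0.175,0,0,0,0],[-0.07,0.175,0,0,0,0],[-0.07,0.175,0,0,0,0]]])

```text
time_s: 5.25
eef_pos: [0.4634, -0.0829, 0.2365]
eef_rot: [-0.0, 1.0, -0.0, -0.0]
wrist_force: [1.2, 0.5, -0.3]
opening: -0.001
grasp_force: 0.1
```

Request:
send_rows(commands=[[[-0.03,0.18,0,0,0,0],[-0.03,0.18,0,0,0,0],[-0.03,0.18,0,0,0,0],[0,0,0,0,0,0],[0,0,0,0,0,0],[0,0,0,0,0,0],[0,0,0,0,0,0]]])

```text
time_s: 5.83
eef_pos: [0.4611, -0.0984, 0.2366]
eef_rot: [-0.0, 1.0, -0.0, -0.0]
wrist_force: [0.4, 0.3, -0.6]
opening: -0.003
grasp_force: 0.0
```

No force remains, so the tab should have run ahead. I'll back off a little, then lift and move clear.

Request:
send_rows(commands=[[[-0.1,-0.2,0,0,0,0],[0,0,-0.9,0,0,0],[0,0,-0.9,0,0,0],[0,0,-0.9,0,0,0],[0,0,-0.9,0,0,0],[0,0,-0.9,0,0,0],[-0.6,0.9,0,0,0,0],[-0.6,0.9,0,0,0,0]]])

```text
time_s: 6.5
eef_pos: [0.4224, -0.1457, 0.3739]
eef_rot: [0.001, 1.0, 0.002, 0.002]
wrist_force: [-0.0, -0.8, -0.5]
opening: -0.001
grasp_force: 0.0
```

Request:
send_rows(commands=[[[-0.5,0.95,0,0,0,0],[-0.5,0.95,0,0,0,0],[-0.5,0.95,0,0,0,0],[-0.5,0.95,0,0,0,0],[-0.5,0.95,0,0,0,0],[-0.5,0.95,0,0,0,0],[-0.5,0.95,0,0,0,0],[0,0,0,0,0,0]]])

```text
time_s: 7.17
eef_pos: [0.3149, -0.3493, 0.372]
eef_rot: [0.001, 1.0, -0.002, -0.0]
wrist_force: [0.4, -0.5, -0.2]
opening: 0.002
grasp_force: 0.0
```

```bash
python3 - <<'E'
from h import *
print(status.get_obs()['eef_pos'])
a=cam('top')['image'];b=cam('scene')['image'][90:250,130:370]
a=a[140:300,220:420]
cv2.imwrite('pics/c3.png',np.hstack([cv2.resize(a,(400,320)),cv2.resize(b,(400,320))]))
E
```

```text
[ 0.31492158 -0.34934079  0.3719793 ]
```

View pics/c3.png

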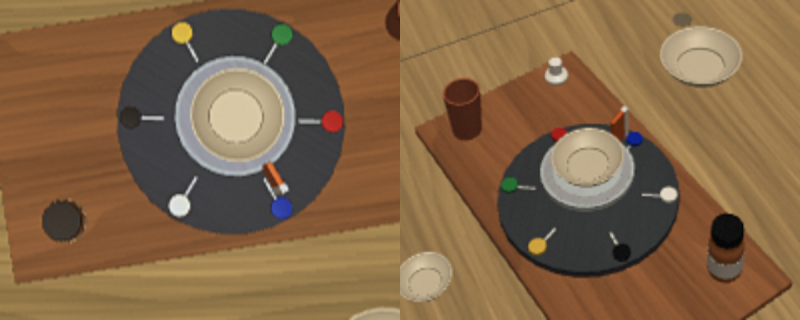

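The tab now stands at the blue stud, from (266,165) to (284,190) in the left crop, and the dish is still centred. The arm is clear. I'll check the angle before handing in.

```bash
python3 - <<'E'
from h import *
c=np.array([.5612,-.1067])
for k in range(2):
  p=cam('top');im=cv2.cvtColor(p['image'],cv2.COLOR_BGR2HSV)
  d=p['depth'];P=[]
  for v in range(200,245):
    for u in range(335,375):
      X=w(p,u,v)
      if .085<X[2]<.105 and .066<np.hypot(*(X[:2]-c)):P.append(X[:2]-c)
  P=np.array(P);print(len(P),np.degrees(np.arctan2(*P.mean(0)[::-1])),np.hypot(*P.mean(0)))
for r in models.regions_of(p,'dish_center')[:3]: print(w(p,*r['centre'],.077))
E
```

```text
69 -152.71533754097612 0.08977978353791609
70 -152.73873509801533 0.0897587754070506
[ 0.56031796 -0.10406111  0.077     ]
[ 0.81970334 -0.08668685  0.077     ]
[ 0.25006402 -0.26678338  0.077     ]
```

The tab is at -152.7°, against -153.3° for the stud, and the wheel is at rest with the dish centred.

```bash
python3 -c "
from bench import ctrl
print(ctrl.hand_in())"
```

```text
the job is handed in; nothing more can be done
None
```

I pushed the tab one click counter-clockwise to the blue stud, where it measured within about 1° of it with the dish still centred, moved the arm clear, and handed the job in; the hand-in gave no verdict.

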